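# Cast ball to the bottom-viewing camera

### The arm

A 6-joint arm with a two-finger parallel gripper is mounted at the origin on the work surface. World frame = base frame: x ahead of the robot, y to its left, z up, the work surface at z = 0. Lengths are in m, angles in rad, forces in N, time in s.
With the tool pointing down it reaches from about 0.35 to 1 m from the base axis. Payload 7.1 kg.
Tool frame: the origin (TCP) lies between the finger pads; the fingertips stand 22 mm ahead of it and the grasp point (between the pads) lies 3 mm ahead of it; z points along the fingers, y is the line along which they close (so a half turn about z gives the same grasp; the last joint's range is limited). The gripper opens to 85 mm and grips with 20 to 120 N. Pads are 22 mm wide; open, the fingers measure 114 mm over their backs; the gripper's body (76 mm by 85 mm) begins 54 mm behind the grasp point. The pads swing forward as they close: fully open they stand 13 mm farther back than shut.
Start: joints at [-1.198, 0.423, 1.63, -0, 1.089, -0.019], TCP at [0.239, -0.578, 0.253] pointing down, gripper open.
Joint ranges: [-3, 3], [-0.9, 2.11], [0.09, 2.58], [-1.31, 4.45], [0.11, 2.69], [-2.54, 2.54]. Speed limits (rad/s): [2.39, 2.39, 3.01, 3.14, 3.14, 3.14].

### API

Orientations are given as a rotation vector (axis times angle).
In Python, from rig import manip gives the robot as it stands. The module is installed in compiled form; this text tells all that it offers. Calls block until the motion is done:
- manip.move_to(position, orientation): joint-space move of the TCP to a pose.
- manip.servo_line(position, orientation=None, rate=0.15): straight line of the TCP; orientation=None keeps the orientation; rate is the mean speed in m/s.
- manip.set_joints(angles): joint-space move.
- manip.command_gripper(opening, f_grip=None): finger opening in m; f_grip is the grip in N (None keeps the last); returns when the fingers have stopped.
- manip.hold(seconds).
- manip.solve_ik(position, orientation): joint angles nearest the present ones, or None.
- manip.camera(name): name is "scene" or "top"; returns a dict with "image" (400x640x3 uint8, red, green, blue), "fx", "fy", "cx", "cy" (pixels), "cam_to_world" (4x4, takes a point from camera to world coordinates). Camera axes: x right, y down, z forward; pixel columns grow to the right and rows downward; lengths in m; the calibration is good to about 2 mm. A picture is of the moment at which its call begins. There is no depth.
A pose or a line that the arm cannot do raises manip.IKError and nothing moves.
- manip.sign_off(): hands the job in; it is judged then, once.
Readings, each from a call of its own:
- manip.get_time(): time.
- manip.get_joint_positions(): joint angles.
- manip.get_joint_vel(): joint speeds.
- manip.get_tau(): joint torques, N m.
- manip.get_position(): TCP position.
- manip.get_ee_rot(): TCP orientation.
- manip.get_contact_force(): force on the tool from outside, world axes, zero at the start.
- manip.get_torque(): the same for the moment, N m.
- manip.get_width(): finger opening in m.
- manip.get_grip_force(): force on a finger pad.
Only numpy, scipy, OpenCV 4.12 (cv2) and the standard library are available. Lean on these libraries where they do the work, as an engineer would, in place of code of your own. Each camera call takes 0.05 s, during which the arm holds its last target. There are 200 camera calls.

### The job

Take the cast resin ball out of the open mould and set it down into the round pocket of the carrier tray on the bench, without dropping it in. Then pick the tray up by its fin, carry it level so that the ball stays in its pocket, and finish while still holding it level and still above the bottom-viewing camera, with the ball centred over the round window and the tray about five centimetres clear of the glass. Leave the other things on the bench as they are.

Things in the scene. Friction and masses are not known exactly. Their poses are not given: they have to be found in the camera images.
- ball_center (a point): Centre of the cast resin ball: tan, smooth, 40 mm diameter, about 40 g. At the start it sits loose (not stuck) in the mould's cavity, its centre about 10.5 mm above the mould's top face.
- mould: Open mould, lower half: aluminium block 90 x 90 mm, 30 mm high, fixed to the bench, with a round cavity (mouth 34 mm wide) in the middle of its top and four guide pins (8 mm diameter, standing 8 mm above the top face) near its corners at x, y = +/-36 mm. Origin: centre of its underside, on the bench; x, y along its sides, z up.
- mould_mouth (a point): Centre of the cavity's mouth, in the mould's top face, 30 mm above the bench.
- tray: Loose white plastic carrier tray, 190 mm (its x) by 80 mm (its y), 13 mm thick, about 0.22 kg, flat on the bench. A grip fin stands in its middle, where it balances. The +x end has the round pocket for the ball; the -x end a square recess (50 x 50 mm, 5 mm deep) that is not for the ball. Origin: centre of its underside; z up.
- fin_top (a point): Centre of the top of the tray's upright grip fin: 30 mm long along the tray's x, 12 mm thick along its y, top 60 mm above the tray's underside and 47 mm above its deck.
- pocket (a point): Centre of the floor of the tray's round pocket (32 mm wide, 5 mm deep, with a 12 mm sight hole through the floor). In the tray's frame: x = 58 mm, y = 0, 8 mm above the underside; axes as the tray's.
- seat (a point): Where the ball's centre is when it rests in the pocket: 19.1 mm above the pocket's floor. The ball can roll up to about 3 mm from there before it meets the pocket's rim; with the tray tipped by about 40 degrees it rolls out over the rim.
- viewer: Bottom-viewing camera: low ivory box 120 x 120 mm, 45 mm high, fixed to the bench, with a dark round window (60 mm diameter) in the middle of its top. Origin: centre of its underside.
- window (a point): Centre of the round window, at the top of the box, 45 mm above the bench; axes as the box's, z up.
- mould_top: Bystander, to be left alone: loose upper half of the mould, aluminium block 90 x 90 x 30 with an empty 34 mm cavity and no pins, lying cavity up (mm). Origin: centre of its underside.
- dish: Bystander, to be left alone: flat clear closed dish, 90 across, 15 high (mm). Origin: centre of its underside.
- forceps: Bystander, to be left alone: steel forceps lying flat, 115 long, 6 high (mm). Origin: centre of its underside.
- marker: Bystander, to be left alone: black marker pen lying flat, 130 long, 14 high (mm). Origin: centre of its underside.
- jar: Bystander, to be left alone: small jar, 48 across, 60 high (mm). Origin: centre of its underside.
- tub: Bystander, to be left alone: lidded tub 106 x 156 x 59 (mm). Origin: centre of its underside.
There are look-alikes about, which are no part of the job. Leave any red look-alike of the tray alone.

How it is judged:
By the outcome, as a careful person would: the job done as asked, in the order asked, and still so for the second after the job is handed in, while the arm keeps its last pose, push and grip.
It also fails if it takes over 64 s, if anything falls off the work surface, if the arm or the gripper's body presses on something with over 40 N, if the wrist force passes 120 N, or if a joint passes its speed limit or range.

## Working session

There is one attempt and no reset: what is moved stays moved. The work goes in short steps, each a Python script; the robot and the scene stay as the last script left them, time stands still between calls to the robot, and variables do not carry over. Pictures are saved under pics/ and viewed, at most 10 in all, crops included, and the job is handed in when it is done.

```bash
mkdir -p pics; python3 - <<'E'
from rig import manip
import cv2,pickle,numpy as np
np.set_printoptions(precision=4,suppress=True)
for n in("scene","top"):
    c=manip.camera(n);pickle.dump(c,open(n+"0.pkl","wb"));cv2.imwrite(f"pics/{n}0.png",c["image"][:,:,::-1])
    print(n,c["fx"],c["fy"],c["cx"],c["cy"]);print(c["cam_to_world"])
print(manip.get_time(),manip.get_ee_rot())
E
```

```text
scene 417.9709970134694 417.9709970134694 324.7763091962657 206.18042785137513
[[-0.6376  0.5457 -0.5438  1.0943]
 [ 0.7701  0.4344 -0.4671  0.4989]
 [-0.0186 -0.7166 -0.6972  0.7992]
 [ 0.      0.      0.      1.    ]]
top 494.07971349495614 494.07971349495614 318.491942568609 195.70247091342625
[[ 0.0145 -0.9956  0.0922  0.4032]
 [-0.9998 -0.0154 -0.0098  0.0062]
 [ 0.0112 -0.0921 -0.9957  1.2506]
 [ 0.      0.      0.      1.    ]]
0.1 [-3.0802 -0.6112  0.0004]
```

View pics/top0.png

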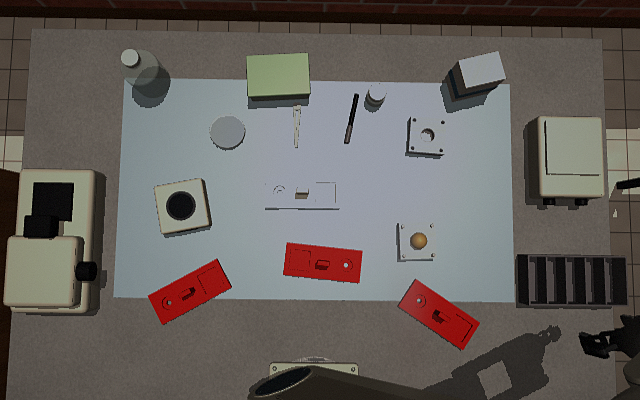

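View pics/scene0.png

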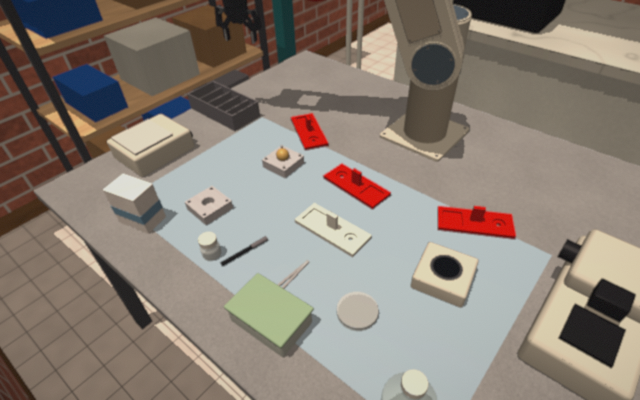

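Top view: the ball is in the pinned mould at (418,241). The white tray is at (302,194), with its round pocket at about (279,190). The viewer's window is at (181,206). There are three red look-alike trays at (190,291), (323,263) and (438,314). The only white one fits the description, so I'll confirm it in an enlarged crop.

```bash
cat > h.py <<'E'
import numpy as np,cv2,pickle
np.set_printoptions(precision=4,suppress=True)
def ray(c,u,v,z):
    d=c["cam_to_world"][:3,:3]@[(u-c["cx"])/c["fx"],(v-c["cy"])/c["fy"],1]
    o=c["cam_to_world"][:3,3]; return o+d*(z-o[2])/d[2]
def proj(c,p):
    M=np.linalg.inv(c["cam_to_world"]);q=M[:3,:3]@p+M[:3,3]
    return np.array([c["fx"]*q[0]/q[2]+c["cx"],c["fy"]*q[1]/q[2]+c["cy"]])
def crop(im,x,y,w,h,s): return cv2.resize(im[y:y+h,x:x+w],None,fx=s,fy=s,interpolation=cv2.INTER_CUBIC)
E
python3 - <<'E'
from h import *
t=pickle.load(open("top0.pkl","rb"))["image"];s=pickle.load(open("scene0.pkl","rb"))["image"]
o=np.zeros((600,800,3),np.uint8)
def put(im,x,y,w,h,X,Y):
    k=crop(im,x,y,w,h,5);o[Y:Y+k.shape[0],X:X+k.shape[1]]=k
put(t,257,172,95,45,0,0);put(t,390,216,50,50,490,0);put(t,148,172,68,68,0,255);put(s,290,200,85,58,360,260)
cv2.imwrite("pics/c1.png",o[:,:,::-1])
E
```

```text
(no output)
```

View pics/c1.png

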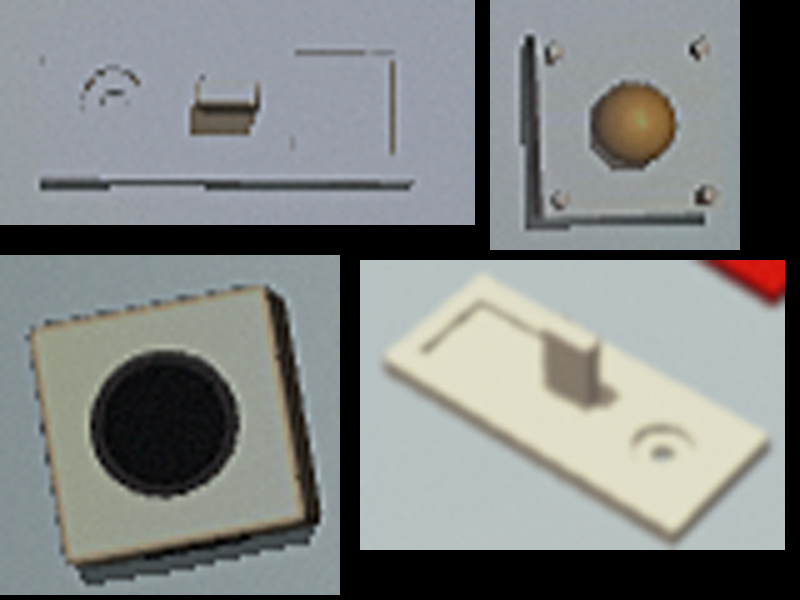

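The crop confirms it. The white tray has an upright fin, a round pocket with a sight hole at its +y (image left) end, and a square recess at the other end. The ball sits in the mould with four pins. Next I'll fit the poses from both cameras.

```bash
cat > fit.py <<'E'
from h import *
from scipy.optimize import least_squares
T=pickle.load(open("top0.pkl","rb"));S=pickle.load(open("scene0.pkl","rb"))
def fit(obs,x0):
    def pt(p,q): c,s=np.cos(p[2]),np.sin(p[2]);return np.array([p[0]+c*q[0]-s*q[1],p[1]+s*q[0]+c*q[1],q[2]])
    f=lambda p:np.concatenate([proj(c,pt(p,q))-uv for c,uv,q in obs])
    r=least_squares(f,x0,loss="soft_l1");print(r.x,"\n",r.fun.reshape(-1,2).round(1).tolist());return r.x
if __name__=="__main__":
    tc=lambda x,y:np.array([257+x/5-.4,172+y/5-.4]);sc=lambda x,y:np.array([290+(x-360)/5-.4,200+(y-260)/5-.4])
    vc=lambda x,y:np.array([148+x/5-.4,172+(y-255)/5-.4]);mc=lambda x,y:np.array([390+(x-490)/5-.4,216+y/5-.4])
    print("ball",ray(T,*mc(633,125),.0405))
    # mould: pin tops
    a=.036
    m=[ray(T,*mc(*p),.038) for p in((555,53),(699,48),(706,194),(560,199))];print("pins",np.array(m),np.mean(m,0))
    w=ray(T,*vc(165,423.5),.045);print("window",w)
    print("viewer corners mean",np.mean([ray(T,*vc(*p),.045) for p in((33,328),(268,288),(305,521),(70,563))],0))
    print("window scene (447,267)",ray(S,447,267,.045), "ball scene(283,154)",ray(S,283,154,.0405))
    print("pocket top",ray(T,*tc(112,99),.013),"fin top",ray(T,*tc(228,91),.060))
    h=.013
    # scene: far-left(482,275),(384,360) = -x end; (768,437),(672,540) = +x end
    fit([(S,sc(482,275),(-.095,.04,h)),(S,sc(384,360),(-.095,-.04,h)),(S,sc(768,437),(.095,.04,h)),(S,sc(672,540),(.095,-.04,h)),
     (T,tc(112,99),(.058,0,h)),(T,tc(228,91),(0,0,.06)),(T,tc(41,180),(.095,.04,h)),(T,tc(412,181),(-.095,.04,h))],[.4,.05,1.57])
E
python3 fit.py
```

```text
ball [ 0.4089 -0.2511  0.0405]
pins [[ 0.4435 -0.2134  0.038 ]
 [ 0.447  -0.2843  0.038 ]
 [ 0.3758 -0.2873  0.038 ]
 [ 0.3724 -0.2157  0.038 ]] [ 0.4097 -0.2502  0.038 ]
window [0.4862 0.3302 0.045 ]
viewer corners mean [0.4857 0.3282 0.045 ]
window scene (447,267) [0.486  0.3319 0.045 ] ball scene(283,154) [ 0.4079 -0.2503  0.0405]
pocket top [0.5272 0.0935 0.013 ] fin top [0.5273 0.0341 0.06  ]
[0.528  0.0352 1.5748] 
 [[-0.0, -0.1], [-0.2, -0.5], [0.3, -0.1], [0.5, -1.3], [0.1, -0.2], [-0.4, -0.3], [-0.7, -0.7], [0.8, -0.1]]
```

```bash
cat > go1.py <<'E'
from h import *
from rig import manip
from scipy.spatial.transform import Rotation as R
for s in(1,-1):
    rv=R.from_matrix(np.array([[0,s,0],[s,0,0],[0,0,-1.]]).T).as_rotvec()
    js=[manip.solve_ik(p,rv) for p in([.409,-.251,.2],[.409,-.251,.05],[.528,.093,.05],[.528,.035,.04],[.486,.272,.14])]
    print(s,rv,[None if j is None else np.round(j,2).tolist() for j in js])
E
python3 go1.py
```

```text
1 [2.2214 2.2214 0.    ] [[-0.58, 0.29, 1.99, -0.0, 0.87, -0.58], [-0.58, 0.57, 2.05, -0.0, 0.53, -0.58], [0.15, 0.61, 1.92, -0.0, 0.6, 0.15], [0.04, 0.63, 1.94, -0.0, 0.57, 0.04], [0.49, 0.48, 1.85, -0.0, 0.8, 0.49]]
-1 [ 2.2214 -2.2214  0.    ] [None, None, None, None, None]
```

```bash
cat > r.py <<'E'
from h import *
from rig import manip
RV=[2.22144147,2.22144147,0]
def st(m=""): print(m,"t",round(manip.get_time(),2),"p",np.array(manip.get_position()),"F",np.array(manip.get_contact_force()).round(1),"w",round(manip.get_width(),4),"g",round(manip.get_grip_force(),1))
E
python3 - <<'E'
from r import *
B=[.4092,-.2507]
manip.move_to(B+[.16],RV)
manip.command_gripper(.065,20);st()
manip.servo_line(B+[.075],rate=.12);manip.servo_line(B+[.053],rate=.04);st("down")
manip.command_gripper(.03,20);manip.hold(.2);st("closed")
manip.servo_line(B+[.083],rate=.05);st("up")
for n in("scene","top"):
    c=manip.camera(n);pickle.dump(c,open(n+"1.pkl","wb"))
a=pickle.load(open("scene1.pkl","rb"))["image"];b=pickle.load(open("top1.pkl","rb"))["image"]
cv2.imwrite("pics/c2.png",np.hstack([crop(a,250,110,66,80,6),crop(b,385,205,66,80,6)])[:,:,::-1])
E
```

```text
t 1.86 p [ 0.4091 -0.2512  0.16  ] F [ 0.3 -0.3  0.4] w 0.065 g 0.0
down t 3.42 p [ 0.4092 -0.2507  0.0529] F [ 0.1 -0.4 -0.3] w 0.0651 g 0.0
closed t 3.96 p [ 0.4101 -0.2511  0.0534] F [4.8 1.9 3.3] w 0.0384 g 20.3
up t 4.71 p [ 0.4091 -0.2507  0.0831] F [-0.5 -0.3 -1.7] w 0.0384 g 20.2
```

View pics/c2.png

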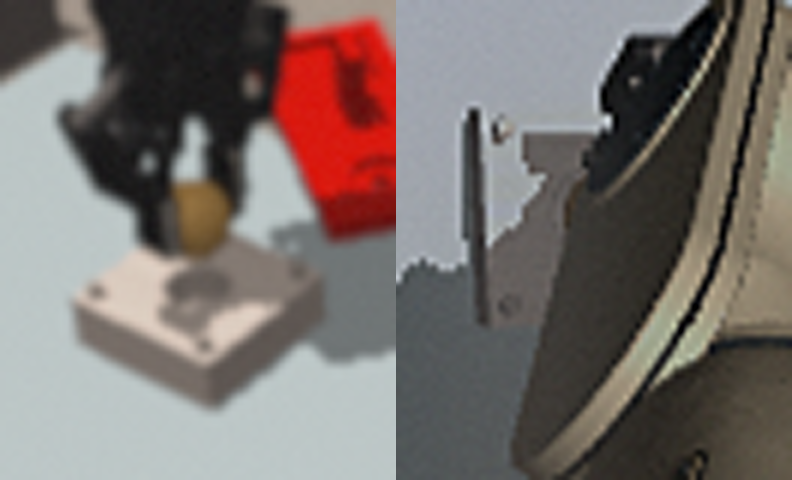

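```bash
python3 - <<'E'
from h import *
S=pickle.load(open("scene1.pkl","rb"));T=pickle.load(open("scene0.pkl","rb"))
for z in(.066,.0706,.075):print(z,proj(S,[.4091,-.2507,z]))
print("before",proj(T,[.4092,-.2507,.0405]))
for im in(S["image"],T["image"]):
    h=cv2.cvtColor(im,cv2.COLOR_RGB2HSV)[130:175,265:300]
    m=((h[...,0]>8)&(h[...,0]<25)&(h[...,1]>90)&(h[...,2]>60));y,x=np.nonzero(m);print(x.min()+265,x.max()+265,y.min()+130,y.max()+130,len(x))
E
```

```text
0.066 [281.8585 147.2051]
0.0706 [281.7176 145.9319]
0.075 [281.5821 144.7079]
before [282.6035 154.1604]
278 288 140 152 97
276 288 148 159 118
```

```bash
python3 - <<'E'
from r import *
P=[.5278,.0932]
manip.servo_line([.4092,-.2507,.16],rate=.2)
manip.servo_line(P+[.16],rate=.22);
manip.servo_line(P+[.065],rate=.12);manip.hold(.2);st("above")
c=manip.camera("scene");pickle.dump(c,open("scene2.pkl","wb"))
print(proj(c,P+[.0525]),proj(c,P+[.013]))
manip.servo_line(P+[.045],rate=.05);manip.hold(.2);st("low")
F0=manip.get_contact_force()[2]
z=.045
while z>.0385:
    z-=.0005;manip.servo_line(P+[z],rate=.02);manip.hold(.05);f=manip.get_contact_force()[2]-F0
    if f>1.5:break
st("touch %.4f"%z)
d=manip.camera("scene");pickle.dump(d,open("scene3.pkl","wb"))
cv2.imwrite("pics/c3.png",np.hstack([crop(c["image"],300,185,80,80,5),crop(d["image"],300,185,80,80,5)])[:,:,::-1])
E
```

```text
above t 8.28 p [0.5283 0.0933 0.0658] F [-0.1 -0.3 -0.7] w 0.0386 g 20.2
[350.5181 226.5956] [350.1341 237.3715]
low t 9.08 p [0.528  0.0932 0.0452] F [-0.2 -0.5  0. ] w 0.0384 g 20.2
touch 0.0400 t 12.08 p [0.5279 0.0932 0.0402] F [0.2 0.3 3.1] w 0.0387 g 20.6
```

View pics/c3.png

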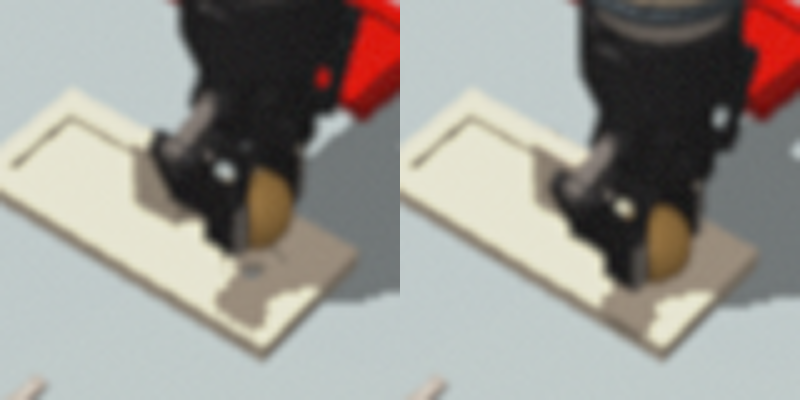

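The left panel shows the ball over the pocket. In the right panel it is down, with contact within 0.5 mm of the expected seat height. I'll release and check.

```bash
python3 - <<'E'
from r import *
P=[.5278,.0932]
manip.command_gripper(.046);manip.hold(.3);manip.command_gripper(.065);st("open")
manip.servo_line(P+[.12],rate=.1)
manip.servo_line([.528,.0352,.15],rate=.15);st()
c=manip.camera("scene");d=manip.camera("top");pickle.dump((c,d),open("4.pkl","wb"))
print(proj(c,P+[.0271]),proj(d,P+[.0271]))
cv2.imwrite("pics/c4.png",np.hstack([crop(c["image"],285,185,100,80,4),crop(d["image"],250,150,100,80,4)])[:,:,::-1])
E
```

```text
open t 13.0 p [0.5278 0.0932 0.04  ] F [-0.5  0.3  0.2] w 0.0652 g 0.0
 t 14.53 p [0.5278 0.0352 0.1496] F [-1.2  0.5  0.5] w 0.0653 g 0.0
[350.2689 233.5907] [278.7285 190.586 ]
```

View pics/c4.png

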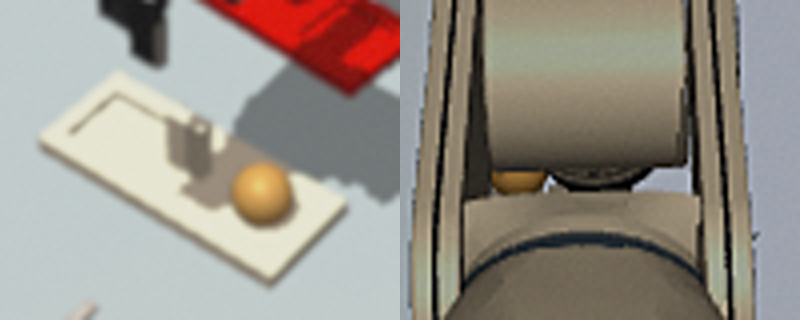

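The ball is seated: I measure it at (350.1,233.4) against the expected (350.3,233.6). The tray hasn't moved. Next I'll grip the fin.

```bash
python3 - <<'E'
from r import *
Q=[.528,.0352]
manip.command_gripper(.035)
manip.servo_line(Q+[.07],rate=.12);manip.servo_line(Q+[.040],rate=.05);st("down")
manip.command_gripper(.016,20);manip.command_gripper(.005,25);manip.command_gripper(.0,70);manip.hold(.2);st("grip")
manip.servo_line(Q+[.055],rate=.03);st("lift");print("M",np.array(manip.get_torque()),manip.get_ee_rot())
manip.servo_line(Q+[.135],rate=.08);manip.hold(.3);st("up")
c=manip.camera("scene");pickle.dump(c,open("5.pkl","wb"))
print(proj(c,[.5278,.0932,.1221]),[proj(c,[.528+a,.0352+b,.108]) for a,b in((-.04,-.095),(.04,-.095),(.04,.095),(-.04,.095))])
cv2.imwrite("pics/c5.png",crop(c["image"],270,150,130,110,6)[:,:,::-1])
E
```

```text
down t 16.6 p [0.528  0.0352 0.0398] F [ 0.5  0.6 -0.5] w 0.035 g 0.0
grip t 17.56 p [0.5282 0.0352 0.0403] F [-0.5  0.9  5.4] w 0.0115 g 68.9
lift t 18.21 p [0.528  0.0352 0.0551] F [ 0.8 -0.9 -3.4] w 0.0112 g 68.0
M [-0.0757 -0.0056 -0.0596] [2.2214 2.2214 0.    ]
up t 19.66 p [0.5278 0.0352 0.1346] F [-0.3  0.5 -2.8] w 0.0111 g 68.1
[351.2478 206.1187] [array([312.7831, 175.6984]), array([291.559, 192.139]), array([353.462 , 227.5021]), array([373.8634, 208.0149])]
```

View pics/c5.png

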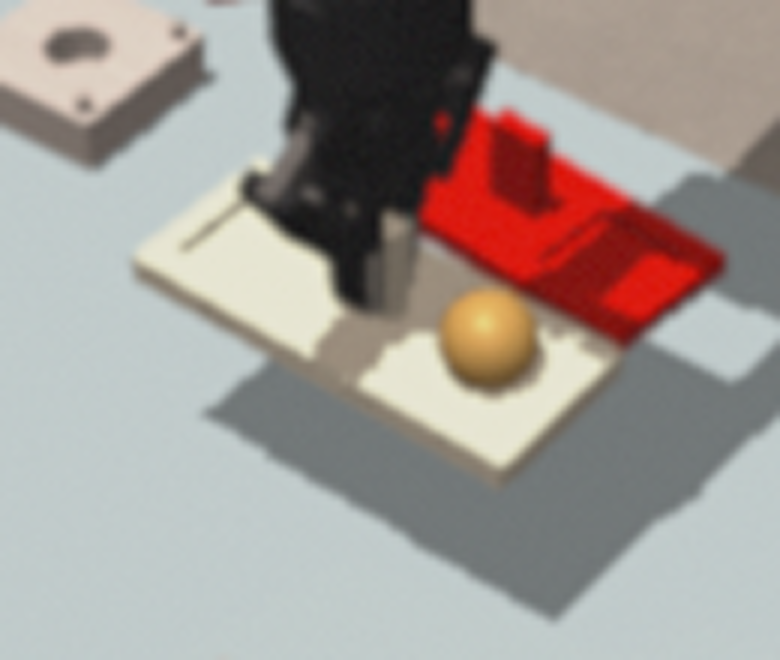

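The tray is lifted level with the ball in its pocket: ball at (351.1,206.2) against the predicted (351.2,206.1), and the corners agree to about 1 px. I'll carry it over the window.

```bash
python3 - <<'E'
from r import *
G=[.4862,.2722]
manip.servo_line(G+[.135],RV,rate=.06);manip.hold(1);st("there")
c=manip.camera("scene");d=manip.camera("top");pickle.dump((c,d),open("6.pkl","wb"))
B=[G[0],G[1]+.058,.1221];print(proj(c,B),proj(d,B),[proj(c,[G[0]+a,G[1]+b,.108]).round(1) for a,b in((-.04,-.095),(.04,-.095),(.04,.095),(-.04,.095))])
cv2.imwrite("pics/c6.png",np.hstack([crop(c["image"],370,170,130,120,4),crop(d["image"],145,140,70,120,4)])[:,:,::-1])
E
```

```text
there t 24.87 p [0.4862 0.2722 0.135 ] F [-0.2 -0.1 -2.7] w 0.0113 g 68.1
[453.0015 244.165 ] [171.5997 202.8367] [array([400.5, 207. ]), array([381.3, 226.4]), array([459., 269.]), array([476.3, 245.6])]
```

View pics/c6.png

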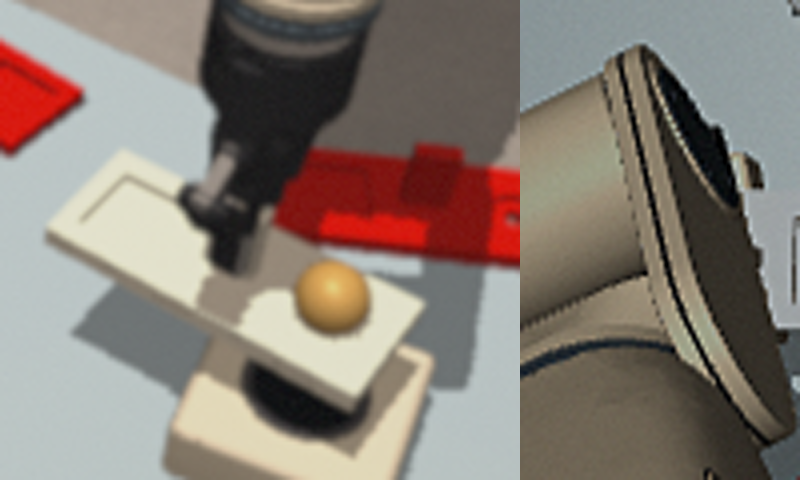

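The tray is level over the viewer, with the ball seated at (452.7,243.9) against the predicted (453.0,244.2). I'll check the window centre once more in both of the first images.

```bash
python3 - <<'E'
from h import *
for n,(x,y,w,h) in(("top",(150,175,62,60)),("scene",(412,243,70,50))):
    c=pickle.load(open(n+"0.pkl","rb"));g=cv2.cvtColor(c["image"],cv2.COLOR_RGB2GRAY)[y:y+h,x:x+w]
    k,l,s,ce=cv2.connectedComponentsWithStats((g<70).astype(np.uint8))
    i=1+np.argmax(s[1:,4]);u=s[i][0]+(s[i][2]-1)/2+x;v=s[i][1]+(s[i][3]-1)/2+y
    print(n,s[i],ce[i]+[x,y],ray(c,*(ce[i]+[x,y]),.045),ray(c,u,v,.045))
E
```

```text
top [ 16  16  30  30 666] [180.3949 205.2778] [0.4862 0.3307 0.045 ] [0.4857 0.3304 0.045 ]
scene [ 20  13  29  23 502] [446.0259 266.8884] [0.4871 0.3301 0.045 ] [0.4874 0.3302 0.045 ]
```

The window centre comes out at (0.4865, 0.3304), within 0.5 mm of the ball, so I'm handing the job in.

```bash
python3 - <<'E'
from r import *
st();print(manip.sign_off())
E
```

```text
t 24.97 p [0.4862 0.2722 0.135 ] F [-0.1 -0.6 -3.9] w 0.0113 g 68.1
the job is handed in; nothing more can be done
None
```

The job is handed in after about 25 s of robot time: the ball is seated in the tray's pocket, and the arm is holding the tray level about 5 cm above the glass, with the ball within about 1 mm of the window's centre by my measurements.

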